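# Put the erasers and sharpeners away in the tiered organisers

### The arm

A 7-joint arm with a two-finger parallel gripper is mounted at the origin on the work surface. World frame = base frame: x ahead of the robot, y to its left, z up, the work surface at z = 0. Lengths are in m, angles in rad, forces in N, time in s.
With the tool pointing down it reaches from about 0.35 to 0.9 m from the base axis. Payload 7.2 kg.
Tool frame: the origin (TCP) lies midway between the tips of the shut fingers; the grasp point (between the pads) lies behind it (manip.grip_point_offset is the z of the grasp point in the tool frame, in m); z points along the fingers, y is the line along which they close (so a half turn about z gives the same grasp; the last joint's range is limited). The gripper opens to 88 mm and grips with 3 to 60 N. Pads are 20 mm wide; open, the fingers measure 115 mm over their backs; the gripper's body (75 mm by 178 mm) begins 61 mm behind the grasp point.
Start: joints at [-1.377, 0.411, -0.013, 1.596, 0.006, 1.134, -0.082], TCP at [0.162, 0.604, 0.223] pointing down, gripper open.
Joint ranges: [-2.95, 2.95], [-0.29, 1.99], [-1.47, 1.44], [0.14, 2.54], [-1.03, 4.17], [0.13, 1.85], [-2.86, 2.86]. Speed limits (rad/s): [2.39, 2.39, 3.01, 3.01, 3.14, 3.14, 3.14].

### API

Orientations are given as a unit quaternion [w, x, y, z].
In Python, from bench import status, eyes, sign_off, manip gives the robot as it stands.
- The arm moves only by the shell command python3 -m inch 'ROWS'. ROWS is JSON, a list of rows, each an object of numbers: "grip": the opening, from 0 (shut) to 1 (fully open); "dx", "dy", "dz": the shift along the tool's x, y, z in cm; "roll": the turn about the tool's z in rad. A call has 1 to 12 rows; each row shifts and turns the commanded pose from where the row before left it, along the tool's axes as they then stand; what a row does not reach is not made up. A row lasts 1/8 s, in which the tool goes at most 62.5 mm and 10.7 degrees, less where a joint would pass 70% of its speed; a pose out of reach is approached as far as the arm can. A call is refused whole if a number of a shift passes 6.25 or a number of a turn 0.188, either way. A call with a gripper value outside its range is refused whole. The fingers move at their own pace and stop on an object; the grip force is fixed at half the most. Time passes only in rows, so rows that do not move let the fingers close. It gives the time, the measured TCP pose, the force, the opening and the grip force at its end, in the units of the state.
- status.get_state(): the state, without advancing time (a new reading comes with each control period).
- eyes.capture(name): name is "scene" or "top"; returns a dict with "color" (420x560x3 uint8, red, green, blue), "K" (3x3 intrinsics, pixels), "D" ([k1, k2, p1, p2, k3] as OpenCV has them; the pictures are not rectified), "position" and "orientation" of the camera in the world. Camera axes: x right, y down, z forward; pixel columns grow to the right and rows downward; lengths in m; the calibration is good to about 2 mm. A picture is of the moment at which its call begins. There is no depth.
- sign_off(): hands the job in; it is judged then, once.
The state is a dict: "clock": time; "q": joint angles; "qvel": joint speeds; "tau": joint torques, N m; "tool_pos": TCP position; "eef_rot": TCP orientation; "ft_force": force on the tool from outside, world axes, zero at the start; "torque": the same for the moment, N m; "finger_gap": finger opening in m; "grip_force": force on a finger pad.
Only numpy, scipy, OpenCV 4.12 (cv2) and the standard library are available. Lean on these libraries where they do the work, as an engineer would, in place of code of your own. Each camera call takes 0.05 s, during which the arm holds its last target. There are 200 camera calls.

### The job

Put the two white erasers away in the clear organiser that has the yellow eraser on top, and the two metal pencil sharpeners in the one that has the compass on top: in each, the larger of the pair goes on the lowest level and the smaller on the middle level, lying flat as they lay on the desk, each right in the middle of its level. Leave the compass, the yellow eraser, the black lead case and the mug where they are.

Things in the scene. Friction and masses are not known exactly. Their poses are not given: they have to be found in the camera images.
- large_eraser: the larger white block eraser with a blue sleeve, 66 x 27 x 15 mm, about 35 g. Origin: centre of its underside; lies flat on the desk at any yaw; x is along its length, y across it, z up.
- small_eraser: the smaller white block eraser with a blue sleeve, 42 x 22 x 14 mm, about 15 g. Origin: centre of its underside; lies flat on the desk at any yaw; x is along its length, y across it, z up.
- large_sharpener: the larger metal pencil sharpener, a block with two holes and two blades on top, 50 x 34 x 18 mm, about 50 g. Origin: centre of its underside; lies flat on the desk at any yaw; x is along its length, y across it, z up.
- small_sharpener: the smaller metal pencil sharpener, a block with one hole and one blade on top, 32 x 20 x 14 mm, about 20 g. Origin: centre of its underside; lies flat on the desk at any yaw; x is along its length, y across it, z up.
- compass_organiser: clear acrylic stair-shaped organiser, steel compass on its top level; the other is identical. Fixed; 210 mm deep (x), 130 wide (y), 90 high. Origin: centre of underside; front (low side) at -x, roughly towards the robot. Flat levels 70 deep x 130 wide, no lips or end walls, surface centres (x,y,z mm): lowest (-70,0,30), middle (0,0,60), top (70,0,90). A 30 mm upright face rises behind lowest and middle.
- eraser_organiser: clear acrylic stair-shaped organiser, yellow eraser on its top level; the other is identical. Fixed; 210 mm deep (x), 130 wide (y), 90 high. Origin: centre of underside; front (low side) at -x, roughly towards the robot. Flat levels 70 deep x 130 wide, no lips or end walls, surface centres (x,y,z mm): lowest (-70,0,30), middle (0,0,60), top (70,0,90). A 30 mm upright face rises behind lowest and middle.
- compass: steel drawing compass lying on the top level of the compass organiser, about 125 mm long (along its y), 49 mm wide, 12 mm high. Origin on its underside near mid length. Leave it alone.
- yellow_eraser: plain yellow eraser, 22 x 52 x 13 mm (x, y, z), lying on the top level of the eraser organiser. Origin: centre of its underside. Leave it alone.
- lead_case: flat black plastic pencil-lead case with a grey end, 66 x 18 x 9 mm, lying among the erasers and sharpeners but neither. Origin: centre of its underside, x along its length. Leave it alone.
- mug: white ceramic mug standing to one side of the organisers, 80 mm across, 90 mm high, handle on its +y side. Origin: centre of its underside. Leave it alone.
Things that resemble listed ones, but are neither listed nor needed, are in the scene too. Leave any green, pink or red look-alike of the small_eraser alone.

How it is judged:
At the end, for the whole second after the job is handed in: Erasers on the yellow-eraser organiser, sharpeners on the compass organiser: larger on the lowest, smaller on the middle level, each centre within 15 mm of the level's centre in depth and in width, within 4 mm of its surface, flat (0.12 rad), same face up, released, at rest (x of large_eraser in the frame of eraser_organiser between -0.085 and -0.055 m and y of large_eraser in the frame of eraser_organiser between -0.015 and 0.015 m and z of large_eraser in the frame of eraser_organiser between 0.026 and 0.034 m and angle between each of large_eraser, small_eraser, large_sharpener, small_sharpener's own z axis and vertical below 0.12 rad and linear speed of each of large_eraser, small_eraser, large_sharpener, small_sharpener below 0.02 m/s and x of small_eraser in the frame of eraser_organiser between -0.015 and 0.015 m and y of small_eraser in the frame of eraser_organiser between -0.015 and 0.015 m and z of small_eraser in the frame of eraser_organiser between 0.056 and 0.064 m and x of large_sharpener in the frame of compass_organiser between -0.085 and -0.055 m and y of large_sharpener in the frame of compass_organiser between -0.015 and 0.015 m and z of large_sharpener in the frame of compass_organiser between 0.026 and 0.034 m and x of small_sharpener in the frame of compass_organiser between -0.015 and 0.015 m and y of small_sharpener in the frame of compass_organiser between -0.015 and 0.015 m and z of small_sharpener in the frame of compass_organiser between 0.056 and 0.064 m); the robot touches nothing.
It fails at once if the compass is moved by more than 20 mm (distance of compass from where it was at the start of the episode above 0.02 m).
It fails at once if the yellow eraser is moved by more than 20 mm (distance of yellow_eraser from where it was at the start of the episode above 0.02 m).
It fails at once if the lead case is moved by more than 25 mm (distance of lead_case from where it was at the start of the episode above 0.025 m).
It fails at once if the mug is moved by more than 25 mm (distance of mug from where it was at the start of the episode above 0.025 m).
It also fails if it takes over 104 s, if anything falls off the work surface, if the arm or the gripper's body presses on something with over 40 N, if the wrist force passes 120 N, or if a joint passes its speed limit or range.

## Working session

There is one attempt and no reset: what is moved stays moved. The work goes in short steps, Python scripts to look and compute and a shell command to move; the robot and the scene stay as the last step left them, time stands still between calls to the robot, and variables do not carry over. Pictures are saved under pics/ and viewed, at most 14 in all, crops included, and the job is handed in when it is done.

```bash
mkdir -p pics; ls
python3 - <<'E'
from bench import status, eyes, manip
import cv2
s=status.get_state(); print(s['clock'],s['tool_pos'],s['eef_rot'],s['finger_gap'],manip.grip_point_offset)
for n in('scene','top'):
    c=eyes.capture(n); cv2.imwrite(f'pics/{n}0.png',c['color'][:,:,::-1])
    print(n,c['K'],c['D'],c['position'],c['orientation'])
E
```

```text
pics
0.0 [0.16169009 0.60321013 0.22183598] [-3.01985791e-05  1.30504619e-01  9.91447392e-01 -7.82732980e-04] 0.08756297817447531 -0.0187
scene [[512.08134683   0.         276.28387533]
 [  0.         512.08134683 208.76241338]
 [  0.           0.           1.        ]] [-0.19845837  0.          0.          0.          0.        ] [ 1.29312614 -0.06745781  1.27188116] [-0.21251646  0.71190696  0.64388089 -0.18287329]
top [[486.12616962   0.         279.89912207]
 [  0.         486.12616962 205.44382993]
 [  0.           0.           1.        ]] [-0.03348251  0.          0.          0.          0.        ] [0.31593152 0.03926645 1.23352242] [-0.05955797  0.71139639 -0.69746635  0.06251972]
```

View pics/top0.png

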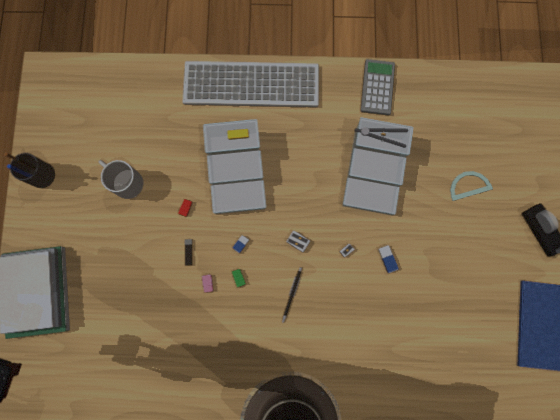

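View pics/scene0.png

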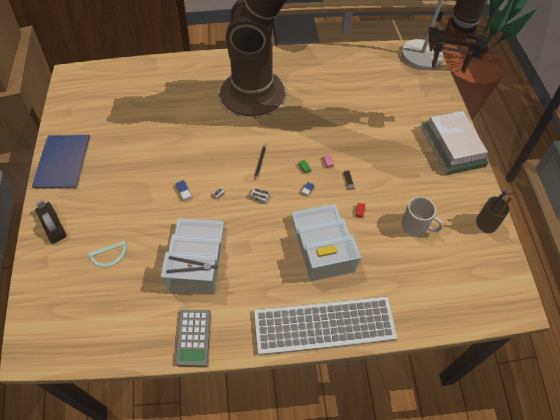

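The top view has +x up and +y to the left. The eraser organiser is near (235,167) and the compass organiser near (378,167). The small eraser is at (241,243), the large sharpener at (299,241), the small sharpener at (348,250) and the large eraser at (388,258). The lead case is at (188,252).

```bash
cat > h.py <<'E'
import numpy as np, cv2
from scipy.spatial.transform import Rotation as R
from bench import status, eyes, manip
def rot(q): return R.from_quat([q[1],q[2],q[3],q[0]])
def ray(c,uv):
    p=cv2.undistortPoints(np.float64(uv).reshape(-1,1,2),c['K'],np.float64(c['D'])).reshape(-1,2)
    return rot(c['orientation']).apply(np.c_[p,np.ones(len(p))])
def plane(c,uv,z):
    d=ray(c,uv); o=np.array(c['position']); return o+d*((z-o[2])/d[:,2])[:,None]
def proj(c,P):
    r=rot(c['orientation']).inv(); P=np.float64(P).reshape(-1,3)
    rv=r.as_rotvec(); t=-r.apply(c['position'])
    return cv2.projectPoints(P,rv,t,c['K'],np.float64(c['D']))[0].reshape(-1,2)
E
python3 - <<'E'
from h import *
c=eyes.capture('top'); im=c['color'][:,:,::-1].copy()
cv2.imwrite('pics/t1.png',cv2.resize(im[110:300,170:420],None,fx=3,fy=3,interpolation=cv2.INTER_CUBIC))
c2=eyes.capture('scene'); im2=c2['color'][:,:,::-1]
cv2.imwrite('pics/s1.png',cv2.resize(im2[140:300,150:380],None,fx=3.4,fy=3.4,interpolation=cv2.INTER_CUBIC))
hsv=cv2.cvtColor(im,cv2.COLOR_BGR2HSV)
S=hsv[...,1].astype(int);H=hsv[...,0]
# non-wood: low saturation or blue hue
m=((S<70)|((H>95)&(H<135))).astype(np.uint8)*255
m=cv2.morphologyEx(m,cv2.MORPH_CLOSE,np.ones((3,3)))
for n,(u,v),h,L in(('LE',(388,258),.015,(66,27)),('SE',(241,243),.014,(42,22)),('LS',(299,241),.018,(50,34)),('SS',(348,250),.014,(32,20))):
    w=np.zeros_like(m); w[v-20:v+20,u-20:u+20]=m[v-20:v+20,u-20:u+20]
    k,lab,st,ce=cv2.connectedComponentsWithStats(w); i=1+np.argmax(st[1:,4])
    ys,xs=np.nonzero(lab==i)
    P=plane(c,np.c_[xs,ys],h)
    b=cv2.minAreaRect(np.float32(P[:,:2]*1000)); bx=cv2.boxPoints(b)
    e=[bx[1]-bx[0],bx[2]-bx[1]]; e=max(e,key=np.linalg.norm); yaw=np.degrees(np.arctan2(e[1],e[0]))%180
    print(n,st[i],'c',np.round(b[0],1),'size',np.round(b[1],1),'yaw',round(yaw,1),L)
g=lambda x:np.round(x,3).tolist()
# organiser meshes: rough corners of levels from the top view
E
```

```text
LE [378 245  21  28 331] c [ 399.  -237.5] size [67.1 31.6] yaw 21.3 (66, 27)
SE [232 235  17  18 166] c [430.  133.9] size [24.7 43. ] yaw 146.1 (42, 22)
LS [286 231  24  21 294] c [439.4 -10.5] size [51.4 35.7] yaw 57.3 (50, 34)
SS [340 244  15  13 115] c [ 418.9 -133.1] size [21.4 33.7] yaw 129.1 (32, 20)
```

View pics/t1.png

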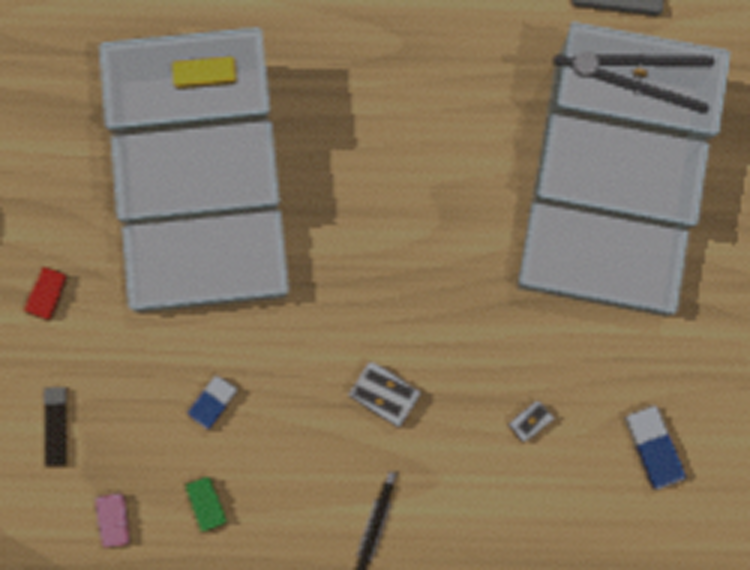

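Run:
```python
from h import *
c=eyes.capture('top');c2=eyes.capture('scene')
f=lambda a:(np.float64(a)+.5)/3-.5+np.array([170,110])
M=np.array([[-.105,.065],[-.105,-.065],[.105,.065],[.105,-.065]])
pic=c2['color'][:,:,::-1].copy()
for n,F,B in(('E',[(131,308),(287,293)],[(102,43),(262,30)]),('C',[(521,288),(678,312)],[(573,25),(729,48)])):
    P=np.r_[plane(c,f(F),.03),plane(c,f(B),.09)][:,:2]
    ctr=P.mean(0); u,s,vt=np.linalg.svd((M-M.mean(0)).T@(P-ctr)); Rm=(u@vt).T
    yaw=np.arctan2(Rm[1,0],Rm[0,0]); res=P-(M@Rm.T+ctr)
    print(n,'ctr',ctr.round(4),'yaw deg',np.degrees(yaw).round(2),'res mm',(res*1000).round(1).tolist(),'depth',np.linalg.norm(P[2]-P[0]).round(3),'w',np.linalg.norm(P[1]-P[0]).round(3))
    for x,z in((-.105,.03),(-.035,.03),(-.035,.06),(.035,.06),(.035,.09),(.105,.09)):
        q=np.array([[x,y] for y in(.065,-.065)])@Rm.T+ctr
        a,b=proj(c2,np.c_[q,[z,z]])
        cv2.line(pic,tuple(int(i) for i in a.round()),tuple(int(i) for i in b.round()),(0,0,255),1)
for n,x,y,h in(('LE',.399,-.2375,.015),('SE',.430,.1339,.014),('LS',.4394,-.0105,.018),('SS',.4189,-.1331,.014)):
    p=proj(c2,[x,y,h])[0]; cv2.circle(pic,tuple(int(i) for i in p.round()),1,(0,0,255),-1)
cv2.imwrite('pics/s2.png',cv2.resize(pic[140:310,150:380],None,fx=3.4,fy=3.4,interpolation=cv2.INTER_NEAREST))
```

```text
E ctr [0.6176 0.1501] yaw deg 6.64 res mm [[-0.6, 0.2], [-0.2, -0.7], [1.0, 1.2], [-0.2, -0.7]] depth 0.212 w 0.131
C ctr [ 0.6253 -0.2063] yaw deg -8.75 res mm [[-2.7, 2.8], [-0.6, -0.5], [0.2, -1.0], [3.1, -1.2]] depth 0.213 w 0.133
```

View pics/s2.png

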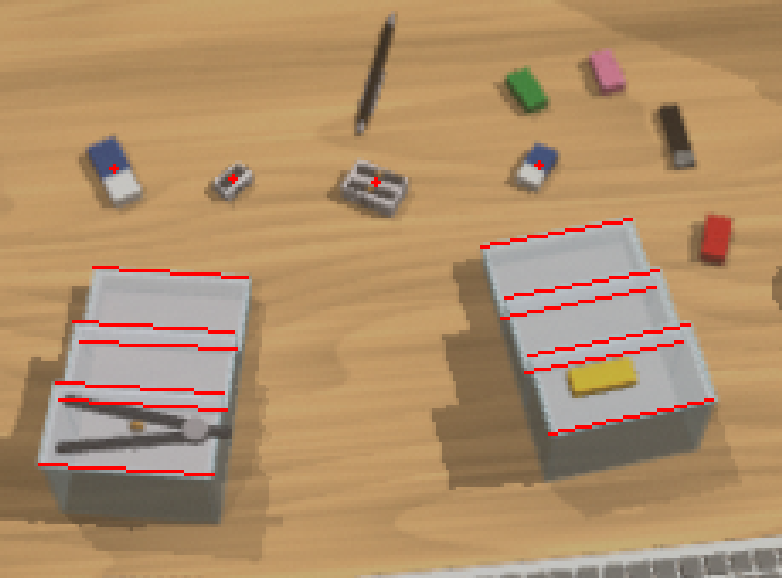

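The projected lines fall on the organiser edges in the scene view, and the dots sit centrally on all four objects, so the positions hold. Next is a helper that prints the remaining travel in tool axes, starting with the small eraser.

```bash
cat > go.py <<'E'
import sys
from h import *
# name -> x,y, yaw of closing axis (deg)
T=dict(LE=(.399,-.2375,111.3),SE=(.430,.1339,56.1),LS=(.4394,-.0105,147.3),SS=(.4189,-.1331,39.1),
 LEp=(.5431,.1414,96.6),SEp=(.6176,.1501,96.6),LSp=(.5561,-.1957,81.25),SSp=(.6253,-.2063,81.25))
s=status.get_state(); r=rot(s['eef_rot'])
for a in sys.argv[1:]:
    n,z=a.split(','); x,y,w=T[n]
    ty=r.apply([0,1,0]); cur=np.degrees(np.arctan2(ty[1],ty[0]))
    d=(w-cur+90)%180-90; roll=-np.radians(d)
    rn=r*R.from_rotvec([0,0,roll])
    print(n,'roll %.3f'%roll,'then shift cm',(100*rn.inv().apply(np.array([x,y,float(z)])-s['tool_pos'])).round(2),'| t %.2f'%s['clock'],'tilt %.3f'%np.arccos(-r.apply([0,0,1])[2]),'q7 %.2f'%s['q'][6],'gap %.4f'%s['finger_gap'])
E
python3 go.py SE,0.1
```

```text
SE roll 0.330 then shift cm [-48.46 -24.01  12.26] | t 0.30 tilt 0.001 q7 -0.08 gap 0.0881
```

```bash
python3 -m inch '[{"grip":1,"roll":0.165},{"grip":1,"roll":0.165},{"grip":1,"dx":-4.8,"dy":-2.4,"dz":0.8},{"grip":1,"dx":-4.8,"dy":-2.4,"dz":0.8},{"grip":1,"dx":-4.8,"dy":-2.4,"dz":0.8},{"grip":1,"dx":-4.8,"dy":-2.4,"dz":0.8},{"grip":1,"dx":-4.8,"dy":-2.4,"dz":1},{"grip":1,"dx":-4.8,"dy":-2.4,"dz":1},{"grip":1,"dx":-4.8,"dy":-2.4,"dz":1},{"grip":1,"dx":-4.8,"dy":-2.4,"dz":1},{"grip":1,"dx":-4.8,"dy":-2.4,"dz":1},{"grip":1,"dx":-4.8,"dy":-2.4,"dz":1}]'; python3 go.py SE,0.004
```

```text
SE roll 0.330 then shift cm [-48.46 -24.01  21.86] | t 0.30 tilt 0.001 q7 -0.08 gap 0.0881invalid input
```

```bash
python3 -m inch '[{"grip":1,"dx":0,"dy":0,"dz":0,"roll":0.165},{"grip":1,"dx":0,"dy":0,"dz":0,"roll":0.165}]'; python3 go.py SE,0.1
```

```text
clock: 0.55
tool_pos: [0.1618, 0.6036, 0.2226]
eef_rot: [-0.0, 0.294, 0.956, -0.0]
ft_force: [-0.3, 0.7, -0.0]
finger_gap: 0.0878
grip_force: 0.0
SE roll -0.006 then shift cm [-48.46 -24.03  12.26] | t 0.55 tilt 0.000 q7 -0.39 gap 0.0878
```

All the keys are needed in every row.

```bash
python3 -m inch '[{"grip":1,"dx":-4.8,"dy":-2.4,"dz":0.8,"roll":0},{"grip":1,"dx":-4.8,"dy":-2.4,"dz":0.8,"roll":0},{"grip":1,"dx":-4.8,"dy":-2.4,"dz":0.8,"roll":0},{"grip":1,"dx":-4.8,"dy":-2.4,"dz":0.8,"roll":0},{"grip":1,"dx":-4.8,"dy":-2.4,"dz":1,"roll":0},{"grip":1,"dx":-4.8,"dy":-2.4,"dz":1,"roll":0},{"grip":1,"dx":-4.8,"dy":-2.4,"dz":1,"roll":0},{"grip":1,"dx":-4.8,"dy":-2.4,"dz":1,"roll":0},{"grip":1,"dx":-4.8,"dy":-2.4,"dz":1,"roll":0},{"grip":1,"dx":-4.8,"dy":-2.4,"dz":1,"roll":0},{"grip":1,"dx":0,"dy":0,"dz":0,"roll":0}]'; python3 go.py SE,0.004
```

```text
clock: 1.92
tool_pos: [0.4275, 0.133, 0.1303]
eef_rot: [0.0, 0.295, 0.956, -0.001]
ft_force: [0.5, 0.8, 0.0]
finger_gap: 0.0876
grip_force: 0.0
SE roll -0.007 then shift cm [-0.15  0.23 12.63] | t 1.93 tilt 0.001 q7 0.67 gap 0.0876
```

```bash
python3 -m inch '[{"grip":1,"dx":-0.1,"dy":0.2,"dz":4,"roll":0},{"grip":1,"dx":0,"dy":0,"dz":4,"roll":0},{"grip":1,"dx":0,"dy":0,"dz":3,"roll":0},{"grip":1,"dx":0,"dy":0,"dz":1.5,"roll":0},{"grip":1,"dx":0,"dy":0,"dz":0,"roll":0},{"grip":0,"dx":0,"dy":0,"dz":0,"roll":0},{"grip":0,"dx":0,"dy":0,"dz":0,"roll":0},{"grip":0,"dx":0,"dy":0,"dz":0,"roll":0},{"grip":0,"dx":0,"dy":0,"dz":0,"roll":0},{"grip":0,"dx":0,"dy":0,"dz":0,"roll":0},{"grip":0,"dx":0,"dy":0,"dz":0,"roll":0}]'; python3 go.py SEp,0.15
```

```text
clock: 3.3
tool_pos: [0.4282, 0.1378, 0.0056]
eef_rot: [-0.0, 0.292, 0.957, 0.0]
ft_force: [0.3, -0.3, -0.5]
finger_gap: 0.0311
grip_force: 0.0
SEp roll -0.707 then shift cm [-18.96  -0.96 -14.44] | t 3.30 tilt 0.000 q7 0.78 gap 0.0311
```

```bash
python3 -m inch '[{"grip":0,"dx":0,"dy":0,"dz":0,"roll":0},{"grip":0,"dx":0,"dy":0,"dz":0,"roll":0},{"grip":0,"dx":0,"dy":0,"dz":0,"roll":0},{"grip":0,"dx":0,"dy":0,"dz":0,"roll":0},{"grip":0,"dx":0,"dy":0,"dz":-2,"roll":0},{"grip":0,"dx":0,"dy":0,"dz":-4,"roll":0},{"grip":0,"dx":0,"dy":0,"dz":-4,"roll":0},{"grip":0,"dx":0,"dy":0,"dz":-4,"roll":0},{"grip":0,"dx":0,"dy":0,"dz":0,"roll":0}]'; python3 go.py SEp,0.15
python3 - <<'E'
from h import *
for n in('top','scene'):
    c=eyes.capture(n); cv2.imwrite(f'pics/{n}_g1.png',c['color'][:,:,::-1])
E
```

```text
clock: 4.42
tool_pos: [0.4299, 0.1386, 0.1482]
eef_rot: [0.002, 0.292, 0.957, 0.002]
ft_force: [0.2, 1.0, -0.8]
finger_gap: 0.0217
grip_force: 30.0
SEp roll -0.707 then shift cm [-18.78  -1.02  -0.08] | t 4.42 tilt 0.006 q7 0.66 gap 0.0217
```

```bash
python3 -m inch '[{"grip":0,"dx":0,"dy":0,"dz":0,"roll":-0.177},{"grip":0,"dx":0,"dy":0,"dz":0,"roll":-0.177},{"grip":0,"dx":0,"dy":0,"dz":0,"roll":-0.177},{"grip":0,"dx":0,"dy":0,"dz":0,"roll":-0.177},{"grip":0,"dx":-4,"dy":-0.2,"dz":0,"roll":0},{"grip":0,"dx":-5,"dy":-0.3,"dz":0,"roll":0},{"grip":0,"dx":-5,"dy":-0.3,"dz":0,"roll":0},{"grip":0,"dx":-4.8,"dy":-0.2,"dz":0,"roll":0},{"grip":0,"dx":0,"dy":0,"dz":0,"roll":0},{"grip":0,"dx":0,"dy":0,"dz":0,"roll":0}]'; python3 go.py SEp,0.066
```

```text
clock: 5.78
tool_pos: [0.6146, 0.1493, 0.1436]
eef_rot: [-0.002, -0.058, 0.998, -0.0]
ft_force: [-0.5, -0.3, -0.1]
finger_gap: 0.0218
grip_force: 30.0
SEp roll 0.001 then shift cm [-0.34  0.05  7.75] | t 5.78 tilt 0.004 q7 1.50 gap 0.0218
```

```bash
python3 -m inch '[{"grip":0,"dx":-0.3,"dy":0,"dz":2.5,"roll":0},{"grip":0,"dx":0,"dy":0,"dz":2.5,"roll":0},{"grip":0,"dx":0,"dy":0,"dz":1.5,"roll":0},{"grip":0,"dx":0,"dy":0,"dz":0.7,"roll":0},{"grip":0,"dx":0,"dy":0,"dz":0,"roll":0},{"grip":0,"dx":0,"dy":0,"dz":0,"roll":0}]'; python3 go.py SEp,0.066
```

```text
clock: 6.52
tool_pos: [0.6195, 0.1502, 0.0745]
eef_rot: [0.001, -0.058, 0.998, 0.0]
ft_force: [0.5, -0.2, -0.4]
finger_gap: 0.0216
grip_force: 30.0
SEp roll 0.001 then shift cm [0.19 0.01 0.85] | t 6.53 tilt 0.001 q7 1.52 gap 0.0216
```

```bash
python3 -m inch '[{"grip":0,"dx":0,"dy":0,"dz":0.5,"roll":0},{"grip":0,"dx":0,"dy":0,"dz":0.3,"roll":0},{"grip":0,"dx":0,"dy":0,"dz":0,"roll":0},{"grip":0,"dx":0,"dy":0,"dz":0,"roll":0}]'; python3 go.py SEp,0.066
```

```text
clock: 7.02
tool_pos: [0.6191, 0.1501, 0.0657]
eef_rot: [0.0, -0.058, 0.998, 0.0]
ft_force: [-0.5, 0.9, 1.3]
finger_gap: 0.0221
grip_force: 30.0
SEp roll 0.001 then shift cm [ 0.15  0.02 -0.03] | t 7.03 tilt 0.000 q7 1.52 gap 0.0221
```

Just touching down. Release and rise.

```bash
python3 -m inch '[{"grip":0.6,"dx":0,"dy":0,"dz":0,"roll":0},{"grip":0.6,"dx":0,"dy":0,"dz":0,"roll":0},{"grip":0.6,"dx":0,"dy":0,"dz":0,"roll":0},{"grip":0.6,"dx":0,"dy":0,"dz":0,"roll":0},{"grip":0.6,"dx":0,"dy":0,"dz":0,"roll":0},{"grip":1,"dx":0,"dy":0,"dz":-2,"roll":0},{"grip":1,"dx":0,"dy":0,"dz":-4,"roll":0},{"grip":1,"dx":0,"dy":0,"dz":-4,"roll":0},{"grip":1,"dx":0,"dy":0,"dz":0,"roll":0}]'; python3 go.py LS,0.13
```

```text
clock: 8.15
tool_pos: [0.6215, 0.1504, 0.1708]
eef_rot: [0.004, -0.058, 0.998, 0.001]
ft_force: [-0.4, -0.7, -0.8]
finger_gap: 0.0868
grip_force: 0.0
LS roll -0.884 then shift cm [23.4   6.65  3.91] | t 8.15 tilt 0.008 q7 1.49 gap 0.0868
```

```bash
python3 -m inch '[{"grip":1,"dx":0,"dy":0,"dz":0,"roll":-0.177},{"grip":1,"dx":0,"dy":0,"dz":0,"roll":-0.177},{"grip":1,"dx":0,"dy":0,"dz":0,"roll":-0.177},{"grip":1,"dx":0,"dy":0,"dz":0,"roll":-0.177},{"grip":1,"dx":0,"dy":0,"dz":0,"roll":-0.177},{"grip":1,"dx":4.7,"dy":1.3,"dz":0,"roll":0},{"grip":1,"dx":4.7,"dy":1.3,"dz":0,"roll":0},{"grip":1,"dx":4.7,"dy":1.3,"dz":0,"roll":0},{"grip":1,"dx":4.7,"dy":1.3,"dz":0,"roll":0},{"grip":1,"dx":4.6,"dy":1.4,"dz":2,"roll":0},{"grip":1,"dx":0,"dy":0,"dz":2,"roll":0},{"grip":1,"dx":0,"dy":0,"dz":0,"roll":0}]'; python3 go.py LS,0.005
```

```text
clock: 9.65
tool_pos: [0.4363, -0.0117, 0.1252]
eef_rot: [-0.001, -0.48, 0.877, 0.0]
ft_force: [0.8, 0.8, -0.3]
finger_gap: 0.0879
grip_force: 0.0
LS roll 0.000 then shift cm [-0.28 -0.21 12.02] | t 9.65 tilt 0.002 q7 2.52 gap 0.0879
```

```bash
python3 -m inch '[{"grip":1,"dx":-0.2,"dy":-0.2,"dz":4,"roll":0},{"grip":1,"dx":0,"dy":0,"dz":4,"roll":0},{"grip":1,"dx":0,"dy":0,"dz":2.5,"roll":0},{"grip":1,"dx":0,"dy":0,"dz":1.4,"roll":0},{"grip":1,"dx":0,"dy":0,"dz":0,"roll":0},{"grip":0,"dx":0,"dy":0,"dz":0,"roll":0},{"grip":0,"dx":0,"dy":0,"dz":0,"roll":0},{"grip":0,"dx":0,"dy":0,"dz":0,"roll":0},{"grip":0,"dx":0,"dy":0,"dz":0,"roll":0},{"grip":0,"dx":0,"dy":0,"dz":0,"roll":0},{"grip":0,"dx":0,"dy":0,"dz":0,"roll":0},{"grip":0,"dx":0,"dy":0,"dz":0,"roll":0}]'; python3 go.py LSp,0.13
```

```text
clock: 11.15
tool_pos: [0.4401, -0.0108, 0.0067]
eef_rot: [0.0, -0.48, 0.877, 0.0]
ft_force: [-0.7, -0.2, 2.0]
finger_gap: 0.0337
grip_force: 29.9
LSp roll 1.154 then shift cm [-14.28 -16.51 -12.33] | t 11.15 tilt 0.000 q7 2.55 gap 0.0337
```

```bash
python3 -m inch '[{"grip":0,"dx":0,"dy":0,"dz":0,"roll":0},{"grip":0,"dx":0,"dy":0,"dz":-3,"roll":0},{"grip":0,"dx":0,"dy":0,"dz":-4,"roll":0.165},{"grip":0,"dx":0,"dy":0,"dz":-4,"roll":0.165},{"grip":0,"dx":0,"dy":0,"dz":-1.3,"roll":0.165},{"grip":0,"dx":0,"dy":0,"dz":0,"roll":0.165},{"grip":0,"dx":0,"dy":0,"dz":0,"roll":0.165},{"grip":0,"dx":0,"dy":0,"dz":0,"roll":0.165},{"grip":0,"dx":0,"dy":0,"dz":0,"roll":0.165},{"grip":0,"dx":0,"dy":0,"dz":0,"roll":0}]'; python3 go.py LSp,0.13
```

```text
clock: 12.4
tool_pos: [0.4399, -0.0107, 0.1295]
eef_rot: [-0.0, 0.076, 0.997, -0.0]
ft_force: [0.1, -1.0, -0.5]
finger_gap: 0.0339
grip_force: 29.9
LSp roll 0.000 then shift cm [-14.3  -16.52  -0.05] | t 12.40 tilt 0.000 q7 1.44 gap 0.0339
```

```bash
python3 -m inch '[{"grip":0,"dx":-2.8,"dy":-3.3,"dz":0,"roll":0},{"grip":0,"dx":-2.8,"dy":-3.3,"dz":0,"roll":0},{"grip":0,"dx":-2.8,"dy":-3.3,"dz":0,"roll":0},{"grip":0,"dx":-2.8,"dy":-3.3,"dz":0,"roll":0},{"grip":0,"dx":-2.8,"dy":-3.3,"dz":0,"roll":0},{"grip":0,"dx":0,"dy":0,"dz":0,"roll":0},{"grip":0,"dx":0,"dy":0,"dz":0,"roll":0}]'; python3 go.py LSp,0.0365
```

```text
clock: 13.28
tool_pos: [0.5525, -0.1946, 0.129]
eef_rot: [-0.001, 0.076, 0.997, 0.0]
ft_force: [-0.6, 0.1, 0.1]
finger_gap: 0.0334
grip_force: 29.9
LSp roll 0.001 then shift cm [-0.39 -0.06  9.25] | t 13.28 tilt 0.002 q7 1.86 gap 0.0334
```

```bash
python3 -m inch '[{"grip":0,"dx":-0.2,"dy":0,"dz":3,"roll":0},{"grip":0,"dx":0,"dy":0,"dz":3,"roll":0},{"grip":0,"dx":0,"dy":0,"dz":1.5,"roll":0},{"grip":0,"dx":0,"dy":0,"dz":0.8,"roll":0},{"grip":0,"dx":0,"dy":0,"dz":0,"roll":0},{"grip":0,"dx":0,"dy":0,"dz":0,"roll":0},{"grip":0,"dx":0,"dy":0,"dz":0,"roll":0}]'; python3 go.py LSp,0.0365
```

```text
clock: 14.15
tool_pos: [0.5556, -0.1957, 0.0474]
eef_rot: [0.001, 0.077, 0.997, -0.0]
ft_force: [1.2, -0.1, -1.3]
finger_gap: 0.0338
grip_force: 29.9
LSp roll -0.001 then shift cm [-0.05  0.01  1.09] | t 14.15 tilt 0.001 q7 1.91 gap 0.0338
```

```bash
python3 -m inch '[{"grip":0,"dx":0,"dy":0,"dz":0.6,"roll":0},{"grip":0,"dx":0,"dy":0,"dz":0.4,"roll":0},{"grip":0,"dx":0,"dy":0,"dz":0,"roll":0},{"grip":0,"dx":0,"dy":0,"dz":0,"roll":0}]'; python3 go.py LSp,0.0365
```

```text
clock: 14.65
tool_pos: [0.5551, -0.1956, 0.0366]
eef_rot: [-0.0, 0.077, 0.997, 0.0]
ft_force: [-1.0, -0.7, 2.4]
finger_gap: 0.0335
grip_force: 30.0
LSp roll -0.001 then shift cm [-0.1   0.    0.01] | t 14.65 tilt 0.000 q7 1.91 gap 0.0335
```

```bash
python3 -m inch '[{"grip":0.7,"dx":0,"dy":0,"dz":0,"roll":0},{"grip":0.7,"dx":0,"dy":0,"dz":0,"roll":0},{"grip":0.7,"dx":0,"dy":0,"dz":0,"roll":0},{"grip":0.7,"dx":0,"dy":0,"dz":0,"roll":0},{"grip":0.7,"dx":0,"dy":0,"dz":0,"roll":0},{"grip":1,"dx":0,"dy":0,"dz":-2,"roll":0},{"grip":1,"dx":0,"dy":0,"dz":-4,"roll":0},{"grip":1,"dx":0,"dy":0,"dz":-4,"roll":0},{"grip":1,"dx":0,"dy":0,"dz":0,"roll":0}]'; python3 go.py SS,0.13
```

```text
clock: 15.78
tool_pos: [0.557, -0.1964, 0.1398]
eef_rot: [0.003, 0.077, 0.997, -0.0]
ft_force: [-0.0, -0.5, 0.9]
finger_gap: 0.0878
grip_force: 0.0
SS roll 0.734 then shift cm [13.62 -6.73  0.89] | t 15.78 tilt 0.006 q7 1.86 gap 0.0878
```

```bash
python3 -m inch '[{"grip":1,"dx":0,"dy":0,"dz":0,"roll":0.184},{"grip":1,"dx":0,"dy":0,"dz":0,"roll":0.184},{"grip":1,"dx":0,"dy":0,"dz":0,"roll":0.183},{"grip":1,"dx":0,"dy":0,"dz":0,"roll":0.183},{"grip":1,"dx":4.5,"dy":-2.2,"dz":0.3,"roll":0},{"grip":1,"dx":4.6,"dy":-2.2,"dz":0.3,"roll":0},{"grip":1,"dx":4.5,"dy":-2.3,"dz":0.3,"roll":0},{"grip":1,"dx":0,"dy":0,"dz":0,"roll":0},{"grip":1,"dx":0,"dy":0,"dz":0,"roll":0}]'; python3 go.py SS,0.005
```

```text
clock: 16.9
tool_pos: [0.418, -0.1323, 0.1276]
eef_rot: [0.0, 0.429, 0.903, 0.0]
ft_force: [0.3, 0.1, -0.3]
finger_gap: 0.088
grip_force: 0.0
SS roll 0.001 then shift cm [-0.11  0.02 12.26] | t 16.90 tilt 0.001 q7 1.09 gap 0.0880
```

```bash
python3 -m inch '[{"grip":0.7,"dx":-0.1,"dy":0,"dz":4,"roll":0},{"grip":0.7,"dx":0,"dy":0,"dz":4,"roll":0},{"grip":0.7,"dx":0,"dy":0,"dz":2.7,"roll":0},{"grip":0.7,"dx":0,"dy":0,"dz":1.5,"roll":0},{"grip":0.7,"dx":0,"dy":0,"dz":0,"roll":0},{"grip":0,"dx":0,"dy":0,"dz":0,"roll":0},{"grip":0,"dx":0,"dy":0,"dz":0,"roll":0},{"grip":0,"dx":0,"dy":0,"dz":0,"roll":0},{"grip":0,"dx":0,"dy":0,"dz":0,"roll":0},{"grip":0,"dx":0,"dy":0,"dz":0,"roll":0},{"grip":0,"dx":0,"dy":0,"dz":0,"roll":0},{"grip":0,"dx":0,"dy":0,"dz":0,"roll":0}]'; python3 go.py SSp,0.15
```

```text
clock: 18.4
tool_pos: [0.4181, -0.133, 0.0058]
eef_rot: [0.0, 0.429, 0.903, 0.0]
ft_force: [-0.9, 1.2, 4.6]
finger_gap: 0.0197
grip_force: 30.0
SSp roll -0.735 then shift cm [-21.59  -4.08 -14.41] | t 18.40 tilt 0.000 q7 1.31 gap 0.0197
```

```bash
python3 -m inch '[{"grip":0,"dx":0,"dy":0,"dz":0,"roll":0},{"grip":0,"dx":0,"dy":0,"dz":-3,"roll":0},{"grip":0,"dx":0,"dy":0,"dz":-4,"roll":-0.184},{"grip":0,"dx":0,"dy":0,"dz":-4,"roll":-0.184},{"grip":0,"dx":0,"dy":0,"dz":-3.4,"roll":-0.184},{"grip":0,"dx":0,"dy":0,"dz":0,"roll":-0.183},{"grip":0,"dx":0,"dy":0,"dz":0,"roll":0},{"grip":0,"dx":-5.4,"dy":-1,"dz":0,"roll":0},{"grip":0,"dx":-5.4,"dy":-1,"dz":0,"roll":0},{"grip":0,"dx":-5.4,"dy":-1,"dz":0,"roll":0},{"grip":0,"dx":-5.4,"dy":-1,"dz":0,"roll":0},{"grip":0,"dx":0,"dy":0,"dz":0,"roll":0}]'; python3 go.py SSp,0.066
```

```text
clock: 19.9
tool_pos: [0.6273, -0.2064, 0.147]
eef_rot: [-0.001, 0.078, 0.997, -0.001]
ft_force: [-1.0, 0.0, -0.1]
finger_gap: 0.0196
grip_force: 30.0
SSp roll -0.004 then shift cm [ 0.18 -0.    8.1 ] | t 19.90 tilt 0.003 q7 1.89 gap 0.0196
```

```bash
python3 -m inch '[{"grip":0,"dx":0,"dy":0,"dz":2.5,"roll":0},{"grip":0,"dx":0,"dy":0,"dz":2.5,"roll":0},{"grip":0,"dx":0,"dy":0,"dz":2,"roll":0},{"grip":0,"dx":0,"dy":0,"dz":0,"roll":0},{"grip":0,"dx":0,"dy":0,"dz":0,"roll":0},{"grip":0,"dx":0,"dy":0,"dz":0,"roll":0}]'; python3 go.py SSp,0.066
```

```text
clock: 20.65
tool_pos: [0.626, -0.2058, 0.0808]
eef_rot: [0.001, 0.077, 0.997, -0.0]
ft_force: [0.3, 0.5, 0.0]
finger_gap: 0.0198
grip_force: 30.0
SSp roll -0.000 then shift cm [ 0.06 -0.06  1.48] | t 20.65 tilt 0.002 q7 1.92 gap 0.0198
```

```bash
python3 -m inch '[{"grip":0,"dx":0,"dy":0,"dz":1,"roll":0},{"grip":0,"dx":0,"dy":0,"dz":0.5,"roll":0},{"grip":0,"dx":0,"dy":0,"dz":0,"roll":0},{"grip":0,"dx":0,"dy":0,"dz":0,"roll":0},{"grip":0,"dx":0,"dy":0,"dz":0,"roll":0}]'; python3 go.py SSp,0.066
```

```text
clock: 21.28
tool_pos: [0.6253, -0.2054, 0.0656]
eef_rot: [0.0, 0.076, 0.997, 0.0]
ft_force: [-3.9, 2.1, 11.3]
finger_gap: 0.0196
grip_force: 30.0
SSp roll -0.000 then shift cm [-0.02 -0.09 -0.04] | t 21.27 tilt 0.001 q7 1.93 gap 0.0196
```

Pressing lightly at 11 N, so it is seated. Release.

```bash
python3 -m inch '[{"grip":0.6,"dx":0,"dy":0,"dz":-0.05,"roll":0},{"grip":0.6,"dx":0,"dy":0,"dz":0,"roll":0},{"grip":0.6,"dx":0,"dy":0,"dz":0,"roll":0},{"grip":0.6,"dx":0,"dy":0,"dz":0,"roll":0},{"grip":0.6,"dx":0,"dy":0,"dz":0,"roll":0},{"grip":1,"dx":0,"dy":0,"dz":-2,"roll":0},{"grip":1,"dx":0,"dy":0,"dz":-4,"roll":0},{"grip":1,"dx":0,"dy":0,"dz":-2,"roll":0},{"grip":1,"dx":0,"dy":0,"dz":0,"roll":0}]'; python3 go.py LE,0.13
```

```text
clock: 22.4
tool_pos: [0.6264, -0.2059, 0.1473]
eef_rot: [0.002, 0.076, 0.997, -0.0]
ft_force: [0.2, 0.5, 0.2]
finger_gap: 0.087
grip_force: 0.0
LE roll -0.524 then shift cm [22.34  5.32  1.65] | t 22.40 tilt 0.004 q7 1.89 gap 0.0870
```

```bash
python3 -m inch '[{"grip":1,"dx":0,"dy":0,"dz":0,"roll":-0.175},{"grip":1,"dx":0,"dy":0,"dz":0,"roll":-0.175},{"grip":1,"dx":0,"dy":0,"dz":0,"roll":-0.174},{"grip":1,"dx":4.4,"dy":1,"dz":0,"roll":0},{"grip":1,"dx":4.5,"dy":1.1,"dz":0.3,"roll":0},{"grip":1,"dx":4.5,"dy":1.1,"dz":0.3,"roll":0},{"grip":1,"dx":4.5,"dy":1.1,"dz":0.3,"roll":0},{"grip":1,"dx":4.4,"dy":1,"dz":0.3,"roll":0},{"grip":1,"dx":0,"dy":0,"dz":0,"roll":0},{"grip":1,"dx":0,"dy":0,"dz":0,"roll":0}]'; python3 go.py LE,0.005
```

```text
clock: 23.65
tool_pos: [0.3988, -0.2368, 0.1328]
eef_rot: [0.0, -0.185, 0.983, 0.0]
ft_force: [0.5, -0.1, -0.1]
finger_gap: 0.088
grip_force: 0.0
LE roll -0.000 then shift cm [ 1.000e-02 -8.000e-02  1.278e+01] | t 23.65 tilt 0.000 q7 2.50 gap 0.0880
```

```bash
python3 -m inch '[{"grip":0.7,"dx":0,"dy":-0.1,"dz":4,"roll":0},{"grip":0.7,"dx":0,"dy":0,"dz":4,"roll":0},{"grip":0.7,"dx":0,"dy":0,"dz":3,"roll":0},{"grip":0.7,"dx":0,"dy":0,"dz":1.7,"roll":0},{"grip":0.7,"dx":0,"dy":0,"dz":0,"roll":0},{"grip":0,"dx":0,"dy":0,"dz":0,"roll":0},{"grip":0,"dx":0,"dy":0,"dz":0,"roll":0},{"grip":0,"dx":0,"dy":0,"dz":0,"roll":0},{"grip":0,"dx":0,"dy":0,"dz":0,"roll":0},{"grip":0,"dx":0,"dy":0,"dz":0,"roll":0},{"grip":0,"dx":0,"dy":0,"dz":0,"roll":0},{"grip":0,"dx":0,"dy":0,"dz":0,"roll":0}]'; python3 go.py LEp,0.13
```

```text
clock: 25.15
tool_pos: [0.399, -0.2381, 0.0066]
eef_rot: [0.0, -0.185, 0.983, -0.0]
ft_force: [0.3, 0.6, 6.5]
finger_gap: 0.0265
grip_force: 30.0
LEp roll 0.256 then shift cm [-18.68  36.04 -12.33] | t 25.15 tilt 0.001 q7 2.63 gap 0.0265
```

```bash
python3 -m inch '[{"grip":0,"dx":0,"dy":0,"dz":0,"roll":0},{"grip":0,"dx":0,"dy":0,"dz":-3,"roll":0},{"grip":0,"dx":0,"dy":0,"dz":-4,"roll":0.128},{"grip":0,"dx":0,"dy":0,"dz":-4,"roll":0.128},{"grip":0,"dx":0,"dy":0,"dz":-1.4,"roll":0},{"grip":0,"dx":-2.6,"dy":5.1,"dz":0,"roll":0},{"grip":0,"dx":-2.7,"dy":5.2,"dz":0,"roll":0},{"grip":0,"dx":-2.7,"dy":5.2,"dz":0,"roll":0},{"grip":0,"dx":-2.7,"dy":5.2,"dz":0,"roll":0},{"grip":0,"dx":-2.7,"dy":5.2,"dz":0,"roll":0},{"grip":0,"dx":-2.7,"dy":5.1,"dz":0,"roll":0},{"grip":0,"dx":-2.6,"dy":5.1,"dz":0,"roll":0}]'; python3 -m inch '[{"grip":0,"dx":0,"dy":0,"dz":0,"roll":0},{"grip":0,"dx":0,"dy":0,"dz":0,"roll":0}]';python3 go.py LEp,0.037
python3 - <<'E'
from h import *
c=eyes.capture('scene'); cv2.imwrite('pics/s3.png',cv2.resize(c['color'][100:300,150:400,::-1],None,fx=3,fy=3,interpolation=cv2.INTER_CUBIC))
E
```

```text
clock: 26.65
tool_pos: [0.5429, 0.1439, 0.1292]
eef_rot: [-0.001, -0.059, 0.998, -0.0]
ft_force: [1.5, -0.0, 0.4]
finger_gap: 0.0264
grip_force: 30.0
clock: 26.9
tool_pos: [0.5421, 0.1414, 0.1291]
eef_rot: [-0.001, -0.058, 0.998, -0.001]
ft_force: [0.2, -0.6, -0.3]
finger_gap: 0.0265
grip_force: 30.0
LEp roll 0.002 then shift cm [-0.11 -0.    9.21] | t 26.90 tilt 0.002 q7 1.48 gap 0.0265
```

View pics/s3.png

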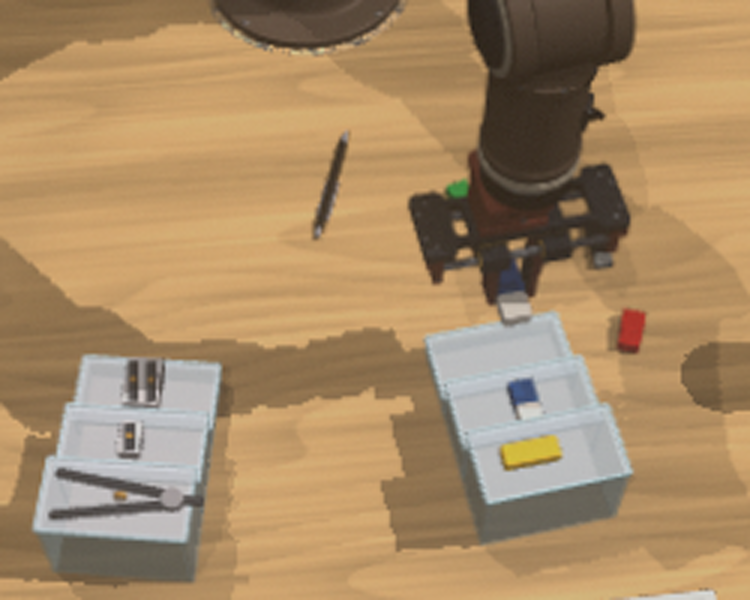

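The view shows both sharpeners (at 142,382 and 128,438) and the small eraser (523,397) centred on their levels. The large eraser is still in the gripper. Next I lower it.

```bash
python3 -m inch '[{"grip":0,"dx":0,"dy":0,"dz":3,"roll":0},{"grip":0,"dx":0,"dy":0,"dz":3,"roll":0},{"grip":0,"dx":0,"dy":0,"dz":1.8,"roll":0},{"grip":0,"dx":0,"dy":0,"dz":0.5,"roll":0},{"grip":0,"dx":0,"dy":0,"dz":0,"roll":0},{"grip":0,"dx":0,"dy":0,"dz":0,"roll":0},{"grip":0,"dx":0,"dy":0,"dz":0,"roll":0}]'; python3 go.py LEp,0.0365
```

```text
clock: 27.82
tool_pos: [0.5434, 0.1423, 0.0479]
eef_rot: [0.001, -0.058, 0.998, 0.0]
ft_force: [0.7, 0.1, 0.3]
finger_gap: 0.0267
grip_force: 30.0
LEp roll 0.000 then shift cm [ 0.04 -0.09  1.14] | t 27.82 tilt 0.001 q7 1.52 gap 0.0267
```

```bash
python3 -m inch '[{"grip":0,"dx":0,"dy":0,"dz":0.7,"roll":0},{"grip":0,"dx":0,"dy":0,"dz":0.4,"roll":0},{"grip":0,"dx":0,"dy":0,"dz":0,"roll":0},{"grip":0,"dx":0,"dy":0,"dz":0,"roll":0},{"grip":0,"dx":0,"dy":0,"dz":0,"roll":0}]'; python3 go.py LEp,0.0365
```

```text
clock: 28.45
tool_pos: [0.5428, 0.1422, 0.0364]
eef_rot: [-0.0, -0.058, 0.998, 0.0]
ft_force: [-2.1, 0.9, 6.5]
finger_gap: 0.0265
grip_force: 30.0
LEp roll 0.000 then shift cm [-0.02 -0.09 -0.01] | t 28.45 tilt 0.000 q7 1.53 gap 0.0265
```

Seated. I release, rise and back off towards the robot so the cameras can see.

```bash
python3 -m inch '[{"grip":0.6,"dx":0,"dy":0,"dz":0,"roll":0},{"grip":0.6,"dx":0,"dy":0,"dz":0,"roll":0},{"grip":0.6,"dx":0,"dy":0,"dz":0,"roll":0},{"grip":0.6,"dx":0,"dy":0,"dz":0,"roll":0},{"grip":0.6,"dx":0,"dy":0,"dz":-1,"roll":0},{"grip":1,"dx":0,"dy":0,"dz":-4,"roll":0},{"grip":1,"dx":0,"dy":0,"dz":-5,"roll":0},{"grip":1,"dx":4,"dy":-3,"dz":-3,"roll":0},{"grip":1,"dx":4,"dy":-3,"dz":0,"roll":0},{"grip":1,"dx":4,"dy":-3,"dz":0,"roll":0},{"grip":1,"dx":4,"dy":-3,"dz":0,"roll":0},{"grip":1,"dx":0,"dy":0,"dz":0,"roll":0}]'
python3 - <<'E'
from h import *
c=eyes.capture('top'); pic=c['color'][:,:,::-1].copy()
for o,a in(((.6176,.1501),6.64),((.6253,-.2063),-8.75)):
    Rm=R.from_euler('z',a,degrees=True)
    for x,z in((-.07,.03),(0,.06)):
        # 15 mm tolerance square around the level centre, at its top-of-object height
        q=Rm.apply([[x+i,j,z+.015] for i,j in((-.015,-.015),(.015,-.015),(.015,.015),(-.015,.015))])+[*o,0]
        cv2.polylines(pic,[proj(c,q).round().astype(int)],True,(0,0,255),1)
cv2.imwrite('pics/t3.png',cv2.resize(pic[110:300,170:420],None,fx=3,fy=3,interpolation=cv2.INTER_NEAREST))
E
```

```text
clock: 29.95
tool_pos: [0.3956, 0.0025, 0.1668]
eef_rot: [0.0, -0.056, 0.998, 0.001]
ft_force: [-0.9, 1.0, 0.7]
finger_gap: 0.0877
grip_force: 0.0
```

View pics/t3.png

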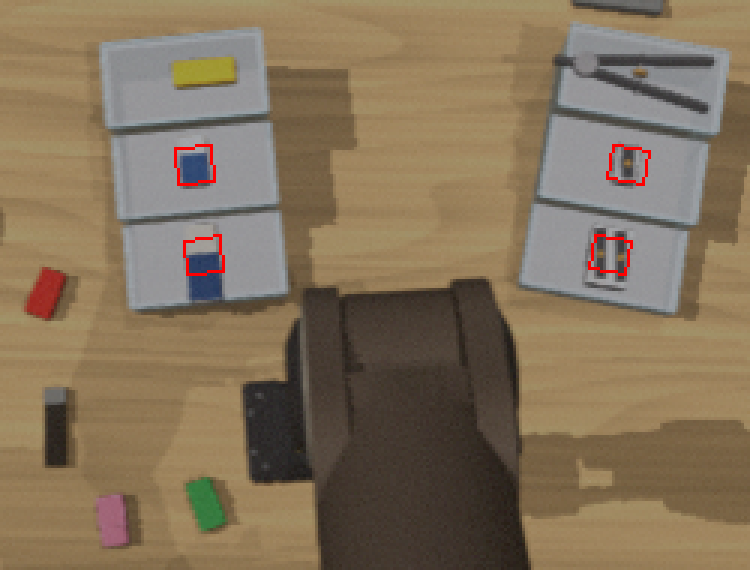

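The four objects lie inside the tolerance squares. The large eraser (205,262) is about 5 mm towards the front, as I intended, and nothing else has moved.

```bash
python3 -c "
from bench import sign_off
print(sign_off())"
```

```text
the job is handed in; nothing more can be done
None
```

I put both erasers and both sharpeners on their assigned levels and handed the job in at about 30 s on the robot clock; the last top view showed all four within the 15 mm limits, but sign-off returned no verdict.

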